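# Zero a contact probe, then hold it on the green-ringed spot of a tilted sample

### The job

Take the blue contact probe out of its holder tube and zero it: hold it upright on the polished steel pad of the same stand with its brass plunger pushed about half way in for about a second. Then place its tip inside the green ring on the tilted sample, square to the sample's face, again with the plunger about half way in, and finish while holding it there in the gripper, steady. Never push the plunger right in, do not touch the orange-ringed sample with the probe, and leave the tilt settings and the other things on the bench as they are.

Things in the scene. Friction and masses are not known exactly. Their poses are not given: they have to be found in the camera images.
- probe: Contact probe, 0.15 kg, upright in the holder tube; it must rise 70 mm to leave it. Origin: lower end of the nose, +z towards the grip. Along z: steel barrel d 20 mm from 0 to 50 mm, black flange d 34 to 54 mm (sits on the tube's rim), blue square grip 24 x 24 mm to 112 mm (flats face its +-x, +-y; take it here), black cap to 117 mm. Plunger sticks out 16 mm below the origin.
- plunger (a joint): Spring plunger of the probe: how far it is pushed in, m. 0 = fully out, 0.006 = half way, 0.01 = right in, at its stop. About 1 N to start it, 3 N half way, 5 N at the stop (350 N/m).
- probe_tip (a point): Round end of the brass plunger (8 mm diameter), on the probe's axis: 16 mm below the probe's origin when the plunger is out. Moves with the plunger.
- stand: White stand, fixed to the bench: base 70 (x) x 150 (y) x 10 mm. Origin: centre of its underside, on the bench top; z up. Holder tube at y = +45 mm: outer diameter 38, bore 23 mm, rim 80 mm above the bench. Polished steel zero pad at y = -45 mm.
- zero_pad (a point): Centre of the upper face of the polished steel zero pad: level disc of 28 mm diameter, 22 mm above the bench top, on a black collar of 40 mm.
- stage_green: Tilting sample stage with the green ring, fixed: grey base 100 x 90 x 8 mm, two aluminium cheeks with black knobs, white table 86 x 68 mm with green edge strips carrying the sample. Origin: centre of the base's underside, 6 mm above the bench top (on the perforated drain tray); z up; the table leans down to the -x side. Level, the sample's face is 65 mm above the origin.
- sample_green: Tilting table with the dark square sample to be measured (60 x 60 x 3 mm, fixed) on it. Origin: on the tilt axis (along its y), 23 mm below the sample's face; z = the face's outward normal, leaning 7 to 21 degrees from vertical towards the stage's -x side. Stiff: it stays as set (about 2 N m turns it). Steel clips at the sample's -x and +x edges stand 1 mm proud.
- spot_green (a point): Centre of the green ring (8 mm inner radius, 12 mm outer) in the middle of the sample's upper face; z = the face's outward normal.
- edge_green (a point): Middle of the -x (lower) edge of the green-ringed sample's table, on the table's upper face.
- stage_orange: Tilting sample stage with the orange ring, fixed: grey base 100 x 90 x 8 mm, two aluminium cheeks with black knobs, white table 86 x 68 mm with orange edge strips carrying the sample. Origin: centre of the base's underside, 6 mm above the bench top (on the perforated drain tray); z up; the table leans down to the -x side. Level, the sample's face is 65 mm above the origin.
- sample_orange: Tilting table with the dark square sample not to be touched (60 x 60 x 3 mm, fixed) on it. Origin: on the tilt axis (along its y), 23 mm below the sample's face; z = the face's outward normal, leaning 7 to 21 degrees from vertical towards the stage's -x side. Stiff: it stays as set (about 2 N m turns it). Steel clips at the sample's -x and +x edges stand 1 mm proud.
- spot_orange (a point): Centre of the orange ring (8 mm inner radius, 12 mm outer) in the middle of the sample's upper face; z = the face's outward normal.
- edge_orange (a point): Middle of the -x (lower) edge of the orange-ringed sample's table.
- tape_roll: Loose bystander: blue tape roll lying flat, 69 mm diameter, 19 mm high; origin: centre of its underside.
- shipper: Loose bystander: round white single-wafer box, 71 x 64 x 11 mm; origin: centre of its underside.
- uv_filter: Loose bystander: black-ringed round glass filter, 48 mm diameter, 9 mm high; origin: centre of its underside.
- spare_chuck: Loose bystander: brass-coloured round chuck, 52 mm diameter, 18 mm high; origin: centre of its underside.
- loupe: Loose bystander: black-topped loupe on a clear skirt, 34 mm diameter, 42 mm high; origin: centre of its underside.
Mind the look-alikes: they are no part of the job. There is more than one size of the probe; the one meant has the size given above.

How it is judged:
On the way:
1. the probe is zeroed: held upright on the steel pad, plunger about half way in (distance between probe_tip and zero_pad below 0.013 m and angle between probe's own z axis and vertical below 0.12 rad and contact force between the fingers and probe above 1 N and value of joint plunger between 0.003 and 0.009 m), for 0.5 s.
At the end, for the whole second after the job is handed in: The gripper holds the probe, steady (below 20 mm/s), with its tip within 8 mm of the centre of the green ring, its axis within 0.12 rad (7 degrees) of the sample's normal, its plunger 3 to 9 mm in and touching the sample with 0.5 to 8 N (distance between probe_tip and spot_green below 0.008 m and angle between the z axis of probe and the z axis of sample_green, either way round below 0.12 rad and value of joint plunger between 0.003 and 0.009 m and contact force between probe and sample_green between 0.5 and 8 N and contact force between the fingers and probe above 1 N and linear speed of probe below 0.02 m/s); the arm keeps its last pose, push and grip.
It fails at once if the plunger is pushed right in (beyond 11.3 mm) (value of joint plunger above 0.0113 m).
It fails at once if the probe touches the orange-ringed sample (contact force between probe and sample_orange above 0.3 N).
It fails at once if a tilt setting is disturbed (table edge moved by more than 4 mm) (distance of any of edge_green, edge_orange from where it was at the start of the episode above 0.004 m).
It fails at once if a loose bystander is moved by more than 20 mm (distance of any of tape_roll, shipper, uv_filter, spare_chuck, loupe from where it was at the start of the episode above 0.02 m).
It also fails if it takes over 40 s, if anything falls off the work surface, if the arm or the gripper's body presses on something with over 40 N, if the wrist force passes 120 N, or if a joint passes its speed limit or range.

### The arm

A 6-joint arm with a two-finger parallel gripper is mounted at the origin on a cart in front of the work surface, level with it; the furniture and walls round the work are solid. World frame = base frame: x ahead of the robot, y to its left, z up, the work surface at z = 0. Lengths are in m, angles in rad, forces in N, time in s.
With the tool pointing down it reaches from about 0.25 to 0.775 m from the base axis. Payload 4 kg.
Tool frame: the origin (TCP) lies where the fingers leave the gripper's body, on its centre line; the fingertips stand 97 mm ahead of it and the grasp point (between the pads) lies 78 mm ahead of it; z points along the fingers, y is the line along which they close (so a half turn about z gives the same grasp; the last joint's range is limited). The gripper opens to 94 mm and grips with 3 to 60 N. Pads are 16 mm wide; open, the fingers measure 119 mm over their backs; the gripper's body (75 mm by 177 mm) begins 78 mm behind the grasp point.
Start: joints at [-1.293, 0.087, 1.371, -0, 1.684, -0.103], TCP at [0.204, -0.511, 0.303] pointing down, gripper open.
Joint ranges: [-3.1, 3.1], [-0.76, 2.03], [0.27, 2.55], [-1.08, 4.22], [0.17, 2.65], [-2.57, 2.57]. Speed limits (rad/s): [2.79, 2.79, 3.14, 3.14, 3.14, 3.14].

### API

Orientations are given as [roll, pitch, yaw] about the fixed x, y, z axes, in that order (R = Rz(yaw) Ry(pitch) Rx(roll)).
In Python, from bench import robot, eyes gives the robot as it stands. The module is installed in compiled form; this text tells all that it offers.
- The arm moves only by the tool carry_out, never from a script. Its argument "deltas" is a list of rows, each an object of numbers: "dx", "dy", "dz": the shift along the tool's x, y, z each as a share of 0.02 m, from -1 to 1; "wx", "wy", "wz": the turn, a rotation vector about the tool's x, y, z each as a share of 0.12 rad, from -1 to 1; "gripper": the closure in counts, from 0 (fully open) to 255 (shut). In form: [{"dx": .., "dy": .., "dz": .., "wx": .., "wy": .., "wz": .., "gripper": ..}, ...]. A call has 1 to 20 rows; each row shifts and turns the commanded pose from where the row before left it, along the tool's axes as they then stand; what a row does not reach is not made up. A row lasts 1/12 s, in which the tool goes at most 41.7 mm and 7.16 degrees, less where a joint would pass 70% of its speed; a pose out of reach is approached as far as the arm can. A call with a number of a shift or a turn outside -1 to 1 is refused whole. A call with a gripper value outside its range is refused whole. The fingers move at their own pace and stop on an object; the grip force is fixed at half the most. Time passes only in rows, so rows that do not move let the fingers close. It gives the time, the measured TCP pose, the force, the opening and the grip force at its end, in the units of the state.
- robot.get_obs(): the state, without advancing time (a new reading comes with each control period).
- eyes.snapshot(name): name is "scene" or "top"; returns the picture (400x640x3 uint8, red, green, blue); there is no depth.
- eyes.get_calibration(name): a dict with "fovy" (degrees; the focal length in pixels is half the picture's height over the tangent of half this angle, whatever the lens; pixels are square), "cx", "cy" (the principal point, pixels), "k1" (the pictures are not rectified: a ray, as slopes to the right and down, at radius r is drawn at 1 + k1 r^2 times it, then the intrinsics apply), "R" (3x3) and "t" (3): a world point X has camera coordinates R X + t. Camera axes: x right, y down, z forward; pixel columns grow to the right and rows downward; lengths in m; the calibration is good to about 2 mm. A picture is of the moment at which its call begins. get_calibration takes no time and is no camera call.
- robot.close_job(): hands the job in; it is judged then, once.
The state is a dict: "time": time; "joint_positions": joint angles; "qvel": joint speeds; "joint_torque": joint torques, N m; "tool_pos": TCP position; "ee_rot": TCP orientation; "wrist_force": force on the tool from outside, world axes, zero at the start; "wrist_torque": the same for the moment, N m; "width": finger opening in m; "finger_force": force on a finger pad.
Only numpy, scipy, OpenCV 4.12 (cv2) and the standard library are available. Lean on these libraries where they do the work, as an engineer would, in place of code of your own. Each camera call takes 0.05 s, during which the arm holds its last target. There are 200 camera calls.

## Working session

There is one attempt and no reset: what is moved stays moved. The work goes in short steps, Python scripts to look and compute and a tool call to move; the robot and the scene stay as the last step left them, time stands still between calls to the robot, and variables do not carry over. Pictures are saved under pics/ and viewed, at most 10 in all, crops included, and the job is handed in when it is done.

Besides the shell and the picture viewer there is one more tool, called as name(argument=value, ...) on one line, values as JSON. carry_out: Moves the arm, as the interface text tells. Shift numbers are shares of 0.02 m and turn numbers shares of 0.12 rad, none past 1 either way. Its arguments: {"type":"object","properties":{"deltas":{"type":"array","items":{"type":"object","properties":{"dx":{"type":"number"},"dy":{"type":"number"},"dz":{"type":"number"},"wx":{"type":"number"},"wy":{"type":"number"},"wz":{"type":"number"},"gripper":{"type":"number"}}}}},"required":["deltas"]}

```bash
mkdir -p pics
python3 - <<'E'
from bench import robot, eyes
import cv2
for n in ("scene","top"):
    cv2.imwrite(f"pics/{n}0.png",cv2.resize(eyes.snapshot(n)[:,:,::-1],(800,500),interpolation=cv2.INTER_CUBIC))
    cv2.imwrite(f"pics/{n}0_raw.png",eyes.snapshot(n)[:,:,::-1])
    c=eyes.get_calibration(n); print(n,c)
o=robot.get_obs(); print(o)
E
```

```text
scene {'fovy': 56.12601121273327, 'cx': 320.832466257066, 'cy': 199.71137087849922, 'k1': -0.01120529225787425, 'R': array([[-0.49324914, -0.86979593,  0.01266193],
       [-0.64196332,  0.35414878, -0.68004539],
       [ 0.58701651, -0.3435603 , -0.73306067]]), 't': array([0.24488368, 0.450279  , 0.67034228])}
top {'fovy': 51.752348061693766, 'cx': 321.06366824940966, 'cy': 201.98837087449542, 'k1': 0.0065681959969593065, 'R': array([[-0.02301842, -0.99935429, -0.02758913],
       [-0.99646228,  0.02516547, -0.08018499],
       [ 0.0808275 ,  0.0256458 , -0.99639812]]), 't': array([-0.02387305,  0.57603868,  1.19150662])}
{'time': 0.2, 'joint_positions': array([-1.29312140e+00,  8.76973108e-02,  1.37165283e+00, -4.02017075e-05,
        1.68355051e+00, -1.03073550e-01]), 'qvel': array([ 5.35231905e-05, -2.28435455e-03, -3.44213373e-03, -1.80399555e-03,
       -1.40568236e-03, -2.58062074e-04]), 'joint_torque': array([ 4.01388197e-04, -3.40129960e+01, -3.02403831e+01,  7.17110583e-02,
        3.00197548e-02, -1.23409609e-04]), 'tool_pos': array([ 0.20433672, -0.51043199,  0.30195002]), 'ee_rot': array([-3.14028749e+00, -9.48411275e-05,  3.80743914e-01]), 'wrist_force': array([-0.02258666,  0.20246547,  0.02232917]), 'wrist_torque': array([-0.01916533,  0.03919279, -0.0234177 ]), 'finger_force': 0.0, 'width': 0.09385522966055043}
```

View pics/scene0.png

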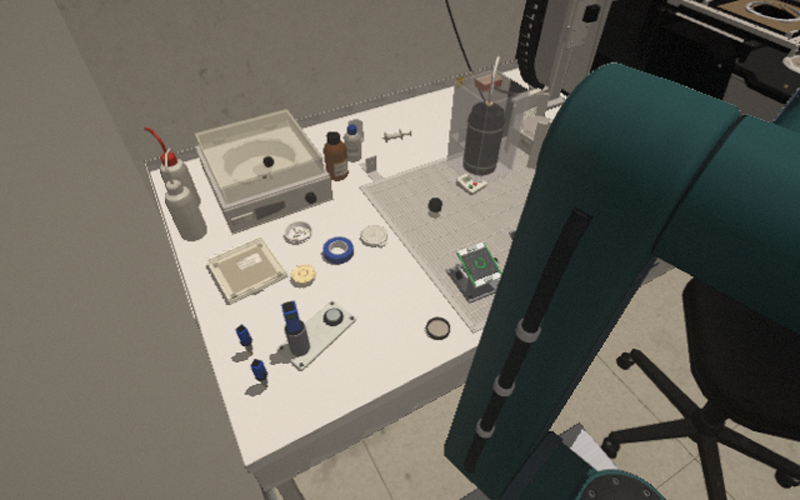

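View pics/top0.png

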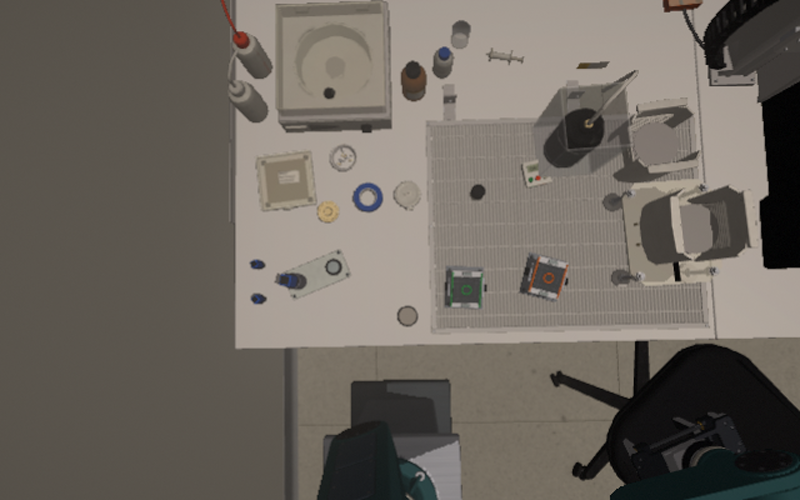

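```bash
cat > h.py <<'E'
import numpy as np, cv2
from bench import robot, eyes
from scipy.optimize import least_squares
C={n:eyes.get_calibration(n) for n in("scene","top")}
def f(c): return 200/np.tan(np.radians(c["fovy"])/2)
def proj(n,X):
    c=C[n]; p=np.atleast_2d(X)@c["R"].T+c["t"]; s=p[:,:2]/p[:,2:]
    s=s*(1+c["k1"]*(s**2).sum(1,keepdims=True)); return s*f(c)+[c["cx"],c["cy"]]
def atz(n,uv,z):
    return least_squares(lambda q:(proj(n,[q[0],q[1],z])[0]-uv),[.5,0]).x
def tri(obs): # {cam:uv}
    return least_squares(lambda q:np.concatenate([proj(n,q)[0]-u for n,u in obs.items()]),[.5,0,.05])
def tile(img,x,y,w=80,h=60,W=400,H=300):
    t=cv2.resize(img[y:y+h,x:x+w],(W,H),interpolation=cv2.INTER_CUBIC)
    s=W/w
    for k in range(0,w,10): cv2.putText(t,str(x+k),(int(k*s),8),0,.3,(0,0,255)); cv2.line(t,(int(k*s),0),(int(k*s),3),(0,0,255))
    for k in range(0,h,10): cv2.putText(t,str(y+k),(0,int(k*s)+4),0,.3,(0,0,255))
    return t
E
python3 - <<'E'
from h import *
s=cv2.imread("pics/scene0_raw.png"); t=cv2.imread("pics/top0_raw.png")
m=np.vstack([np.hstack([tile(t,205,195),tile(t,345,202)]),np.hstack([tile(s,200,238),tile(s,345,185)])])
cv2.imwrite("pics/m1.png",m)
E
```

```text
(no output)
```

View pics/m1.png

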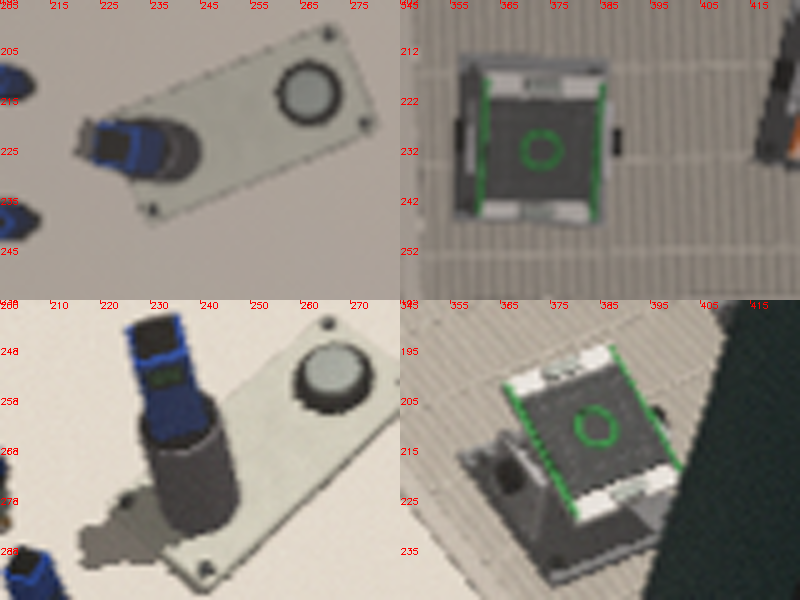

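```bash
cat >> h.py <<'E'
def stagefit(obs,x0,zt=.020):
    # obs: {cam:{key:uv}}; keys local points of table
    L=lambda k:np.array({'r':(0,0,.023),'a':(.043,.034,zt),'b':(.043,-.034,zt),'c':(-.043,.034,zt),'d':(-.043,-.034,zt)}[k])
    def X(q,k):
        x,y,yaw,t=q; c,s=np.cos,np.sin
        Rz=np.array([[c(yaw),-s(yaw),0],[s(yaw),c(yaw),0],[0,0,1]]); Ry=np.array([[c(t),0,-s(t)],[0,1,0],[s(t),0,c(t)]])
        return Rz@Ry@L(k)+[x,y,.048]
    r=least_squares(lambda q:np.concatenate([proj(n,X(q,k))[0]-u for n,d in obs.items() for k,u in d.items()]),x0)
    return r,X
E
python3 - <<'E'
from h import *
g=lambda px,py,ox,oy:np.array([(px+.5)/5-.5+ox,(py+.5)/5-.5+oy])
T=lambda x,y:g(x-400,y,345,202); S=lambda x,y:g(x-400,y-300,345,185)
tl,tr,bl,br=T(487,72),T(605,82),T(478,217),T(598,221)
stl,str_,sbl,sbr=S(503,385),S(612,346),S(577,522),S(683,468)
pt={'r':T(541,150)}; ps={'r':S(596,426)}
for name,order in (("x up",'cabd'),):
  pass
# image up = world +x, image left = world +y in the top view
for name,k in (("+x away",'abcd'),("+x near",'dcba')):
    tp=dict(zip(k,(tl,tr,bl,br)),**pt); sc=dict(zip(k,(stl,str_,sbl,sbr)),**ps)
    for yaw in ([0] if k=='abcd' else [np.pi]):
        r,X=stagefit({"top":tp,"scene":sc},[.45,-.1,yaw,.2]); print(name,r.x,np.degrees(r.x[2:]),r.cost,"\n",r.fun.reshape(-1,2).round(1).tolist(),X(r.x,'r'))
        r,X=stagefit({"scene":sc},[.45,-.1,yaw,.2]); print(" scene only",r.x,r.cost)
# free triangulation of corners
for a,b,n in ((tl,stl,'tl'),(tr,str_,'tr'),(bl,sbl,'bl'),(br,sbr,'br'),(pt['r'],ps['r'],'ring')):
    r=tri({"top":a,"scene":b}); print(n,r.x.round(4),r.cost.round(2))
A=lambda x,y:g(x,y,205,195); B=lambda x,y:g(x,y-300,200,238)
for n,a,b,z in (("pad",A(308,92),B(335,368),.022),("cap",A(112,145),B(155,338),.147)):
    r=tri({"top":a,"scene":b}); print(n,r.x.round(4),r.cost.round(2),atz("top",a,z),atz("scene",b,z))
print("screws",[atz("top",A(*p),.01) for p in((328,32),(366,124),(152,209))],[atz("scene",B(*p),.01) for p in((328,323),(205,570),(126,500))])
for z in (.01,): print("base corners",[atz("top",A(*p),z).round(4) for p in((343,22),(380,122),(155,226))],[atz("scene",B(*p),z).round(4) for p in((205,590),)])
E
```

```text
+x away [ 0.4917622  -0.18161992 -0.06964711  0.24979838] [-3.99048569 14.312393  ] 7.936042749993722 
 [[-0.9, -0.7], [-0.1, -1.6], [-0.8, 0.0], [-0.7, 0.4], [-0.3, -0.6], [-0.3, -0.6], [0.1, -0.7], [0.8, -0.1], [2.2, 1.9], [0.5, 0.1]] [ 0.48609018 -0.18122424  0.07028613]
 scene only [ 0.49176209 -0.18015323 -0.08325358  0.19572823] 3.714651208692045
+x near [ 0.49176189 -0.18161989  3.07194259 -0.24978345] [176.00934553 -14.31153728] 7.936042743227471 
 [[-0.9, -0.7], [-0.1, -1.6], [-0.8, 0.0], [-0.7, 0.4], [-0.3, -0.6], [-0.3, -0.6], [0.1, -0.7], [0.8, -0.1], [2.2, 1.9], [0.5, 0.1]] [ 0.48609021 -0.18122422  0.07028622]
 scene only [ 0.49176203 -0.18015322  3.05833797 -0.19572515] 3.7146512086792076
tl [ 0.5295 -0.1519  0.0757] 0.19
tr [ 0.5225 -0.2169  0.0788] 0.32
bl [ 0.4488 -0.1453  0.0541] 0.45
br [ 0.4465 -0.2109  0.0607] 1.61
ring [ 0.4856 -0.1808  0.0712] 0.33
pad [0.5473 0.1257 0.0226] 0.09 [0.54685544 0.12492718] [0.54816989 0.12608547]
cap [0.5146 0.2109 0.1443] 0.1 [0.51412557 0.20939478] [0.51295407 0.2116955 ]
screws [array([0.58313116, 0.11441802]), array([0.52763871, 0.09245444]), array([0.4802035 , 0.22076227])] [array([0.58392437, 0.11533941]), array([0.48156229, 0.22258191]), array([0.53477512, 0.24181077])]
base corners [array([0.5889, 0.1053]), array([0.5286, 0.0841]), array([0.4701, 0.219 ])] [array([0.4719, 0.2263])]
```

Run:
```python
from h import *
s=cv2.imread("pics/scene0_raw.png"); t=cv2.imread("pics/top0_raw.png")
cv2.imwrite("pics/m2.png",np.hstack([tile(t,203,205,40,40,400,400),tile(s,215,235,40,40,400,400)]))
```

```text
(no output)
```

View pics/m2.png

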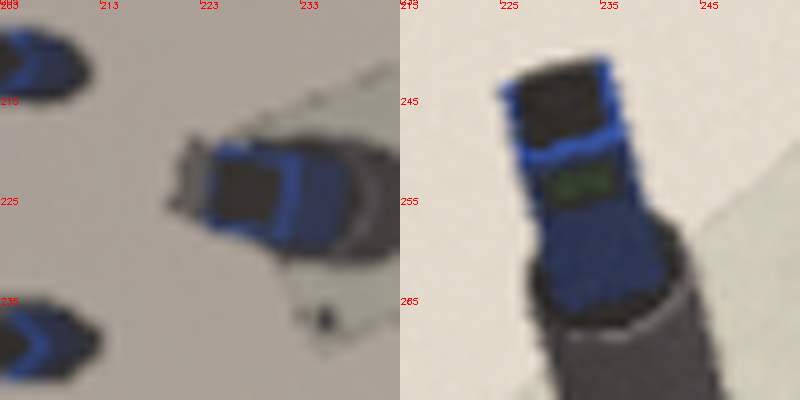

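Run:
```python
from h import *
T=lambda x,y:np.array([x/10-.45+203,y/10-.45+205]); S=lambda x,y:np.array([(x-400)/10-.45+215,y/10-.45+235])
a=[atz("top",T(*p),.142) for p in((212,145),(300,152),(290,245),(205,232))]
b=[atz("scene",S(*p),.142) for p in((503,92),(606,57),(627,133),(520,163))]
for q in (a,b):
    q=np.array(q); print(q.round(4).tolist(),q.mean(0)); d=np.roll(q,-1,0)-q; print(np.hypot(*d.T).round(4),np.degrees(np.arctan2(d[:,1],d[:,0])).round(1))
for p in ((50,65),(55,340)): print(atz("top",T(*p),.05))
```

```text
[[0.5266, 0.2193], [0.5242, 0.1958], [0.4995, 0.1986], [0.5035, 0.2213]] [0.51346324 0.20874363]
[0.0237 0.0248 0.023  0.0232] [-95.9 173.5  80.   -4.9]
[[0.5263, 0.2205], [0.5244, 0.198], [0.5035, 0.2013], [0.5071, 0.2237]] [0.51533149 0.21087002]
[0.0226 0.0212 0.0227 0.0195] [-94.8 171.2  80.8  -9.3]
[0.55508121 0.29070978]
[0.47574594 0.28930697]
```

carry_out(deltas=[{"wz":0.84},{"wz":0.84},{"wz":0.84},{"wz":0.84},{"wz":0.83},{"dx":0.28,"dy":-0.95},{"dx":0.28,"dy":-0.95},{"dx":0.28,"dy":-0.95},{"dx":0.28,"dy":-0.95},{"dx":0.28,"dy":-0.95},{"dx":0.28,"dy":-0.95},{"dx":0.28,"dy":-0.95},{"dx":0.28,"dy":-0.95},{"dx":0.28,"dy":-0.95},{"dx":0.28,"dy":-0.95},{"dx":0.28,"dy":-0.95},{"dx":0.28,"dy":-0.95},{"dx":0.28,"dy":-0.95},{"dx":0.28,"dy":-0.95},{"dx":0.28,"dy":-0.95}])

```text
invalid input
```

carry_out(deltas=[{"dx":0.28,"dy":-0.95},{"dx":0.28,"dy":-0.95},{"dx":0.28,"dy":-0.95},{"dx":0.28,"dy":-0.95},{"dx":0.28,"dy":-0.95},{"dx":0.28,"dy":-0.95},{"dx":0.28,"dy":-0.95},{"dx":0.28,"dy":-0.95},{"dx":0.28,"dy":-0.95},{"dx":0.28,"dy":-0.95},{"dx":0.28,"dy":-0.95},{"dx":0.28,"dy":-0.95},{"dx":0.28,"dy":-0.95},{"dx":0.28,"dy":-0.95},{"dx":0.28,"dy":-0.95},{"dx":0.28,"dy":-0.95},{"dx":0.28,"dy":-0.95},{"dx":0.28,"dy":-0.95},{},{}])

```text
invalid input
```

carry_out(deltas=[{"dx":0,"dy":0,"dz":0,"wx":0,"wy":0,"wz":0.84,"gripper":0},{"dx":0,"dy":0,"dz":0,"wx":0,"wy":0,"wz":0.84,"gripper":0},{"dx":0,"dy":0,"dz":0,"wx":0,"wy":0,"wz":0.84,"gripper":0},{"dx":0,"dy":0,"dz":0,"wx":0,"wy":0,"wz":0.84,"gripper":0},{"dx":0,"dy":0,"dz":0,"wx":0,"wy":0,"wz":0.83,"gripper":0},{"dx":0.28,"dy":-0.95,"dz":0,"wx":0,"wy":0,"wz":0,"gripper":0},{"dx":0.28,"dy":-0.95,"dz":0,"wx":0,"wy":0,"wz":0,"gripper":0},{"dx":0.28,"dy":-0.95,"dz":0,"wx":0,"wy":0,"wz":0,"gripper":0},{"dx":0.28,"dy":-0.95,"dz":0,"wx":0,"wy":0,"wz":0,"gripper":0},{"dx":0.28,"dy":-0.95,"dz":0,"wx":0,"wy":0,"wz":0,"gripper":0},{"dx":0.28,"dy":-0.95,"dz":0,"wx":0,"wy":0,"wz":0,"gripper":0},{"dx":0.28,"dy":-0.95,"dz":0,"wx":0,"wy":0,"wz":0,"gripper":0},{"dx":0.28,"dy":-0.95,"dz":0,"wx":0,"wy":0,"wz":0,"gripper":0}])

```text
time: 1.28
tool_pos: [0.2676, -0.3642, 0.3025]
ee_rot: [-3.141, 0.0, -0.122]
wrist_force: [0.4, 0.5, 0.5]
width: 0.0942
finger_force: 0.0
```

carry_out(deltas=[{"dx":0.273,"dy":-0.937,"dz":0,"wx":0,"wy":0,"wz":0,"gripper":0},{"dx":0.273,"dy":-0.937,"dz":0,"wx":0,"wy":0,"wz":0,"gripper":0},{"dx":0.273,"dy":-0.937,"dz":0,"wx":0,"wy":0,"wz":0,"gripper":0},{"dx":0.273,"dy":-0.937,"dz":0,"wx":0,"wy":0,"wz":0,"gripper":0},{"dx":0.273,"dy":-0.937,"dz":0,"wx":0,"wy":0,"wz":0,"gripper":0},{"dx":0.273,"dy":-0.937,"dz":0,"wx":0,"wy":0,"wz":0,"gripper":0},{"dx":0.273,"dy":-0.937,"dz":0,"wx":0,"wy":0,"wz":0,"gripper":0},{"dx":0.273,"dy":-0.937,"dz":0,"wx":0,"wy":0,"wz":0,"gripper":0},{"dx":0.273,"dy":-0.937,"dz":0,"wx":0,"wy":0,"wz":0,"gripper":0},{"dx":0.273,"dy":-0.937,"dz":0,"wx":0,"wy":0,"wz":0,"gripper":0},{"dx":0.273,"dy":-0.937,"dz":0,"wx":0,"wy":0,"wz":0,"gripper":0},{"dx":0.273,"dy":-0.937,"dz":0,"wx":0,"wy":0,"wz":0,"gripper":0},{"dx":0.273,"dy":-0.937,"dz":0,"wx":0,"wy":0,"wz":0,"gripper":0},{"dx":0.273,"dy":-0.937,"dz":0,"wx":0,"wy":0,"wz":0,"gripper":0},{"dx":0.273,"dy":-0.937,"dz":0,"wx":0,"wy":0,"wz":0,"gripper":0},{"dx":0.273,"dy":-0.937,"dz":0,"wx":0,"wy":0,"wz":0,"gripper":0},{"dx":0.273,"dy":-0.937,"dz":0,"wx":0,"wy":0,"wz":0,"gripper":0},{"dx":0.273,"dy":-0.937,"dz":0,"wx":0,"wy":0,"wz":0,"gripper":0},{"dx":0.273,"dy":-0.937,"dz":0,"wx":0,"wy":0,"wz":0,"gripper":0},{"dx":0.273,"dy":-0.937,"dz":0,"wx":0,"wy":0,"wz":0,"gripper":0}])

```text
time: 2.95
tool_pos: [0.4215, -0.0055, 0.3025]
ee_rot: [3.141, 0.0, -0.122]
wrist_force: [-0.3, 0.3, -1.0]
width: 0.094
finger_force: 0.0
```

carry_out(deltas=[{"dx":0.273,"dy":-0.937,"dz":0,"wx":0,"wy":0,"wz":0,"gripper":0},{"dx":0.273,"dy":-0.937,"dz":0,"wx":0,"wy":0,"wz":0,"gripper":0},{"dx":0.273,"dy":-0.937,"dz":0,"wx":0,"wy":0,"wz":0,"gripper":0},{"dx":0.273,"dy":-0.937,"dz":0,"wx":0,"wy":0,"wz":0,"gripper":0},{"dx":0.273,"dy":-0.937,"dz":0,"wx":0,"wy":0,"wz":0,"gripper":0},{"dx":0.273,"dy":-0.937,"dz":0,"wx":0,"wy":0,"wz":0,"gripper":0},{"dx":0.273,"dy":-0.937,"dz":0,"wx":0,"wy":0,"wz":0,"gripper":0},{"dx":0.273,"dy":-0.937,"dz":0,"wx":0,"wy":0,"wz":0,"gripper":0},{"dx":0.273,"dy":-0.937,"dz":0,"wx":0,"wy":0,"wz":0,"gripper":0},{"dx":0.273,"dy":-0.937,"dz":0,"wx":0,"wy":0,"wz":0,"gripper":0},{"dx":0.273,"dy":-0.937,"dz":0,"wx":0,"wy":0,"wz":0,"gripper":0},{"dx":0.273,"dy":-0.937,"dz":0,"wx":0,"wy":0,"wz":0,"gripper":0},{"dx":0,"dy":0,"dz":0,"wx":0,"wy":0,"wz":0,"gripper":0},{"dx":0,"dy":0,"dz":0,"wx":0,"wy":0,"wz":0,"gripper":0}])

```text
time: 4.12
tool_pos: [0.5137, 0.2091, 0.302]
ee_rot: [3.14, 0.001, -0.121]
wrist_force: [0.8, 0.4, 0.3]
width: 0.0943
finger_force: 0.0
```

Run:
```python
from h import *
s=eyes.snapshot("scene")[:,:,::-1]; t=eyes.snapshot("top")[:,:,::-1]
cv2.imwrite("pics/s1r.png",s);cv2.imwrite("pics/t1r.png",t)
m=np.vstack([np.hstack([tile(t,205,195),tile(t,352,205,44,33)]),np.hstack([tile(s,200,238),tile(s,360,190,56,42)])])
cv2.imwrite("pics/m3.png",m); o=robot.get_obs(); print(o["time"],o["tool_pos"],o["ee_rot"],o["joint_positions"])
```

```text
4.2167 [0.51350101 0.20814802 0.30245111] [ 3.14069063e+00  5.52274467e-04 -1.22357131e-01] [ 2.83062431e-01  9.69104420e-02  1.36070237e+00 -6.15080330e-04
  1.68484309e+00  1.97614591e+00]
```

View pics/m3.png

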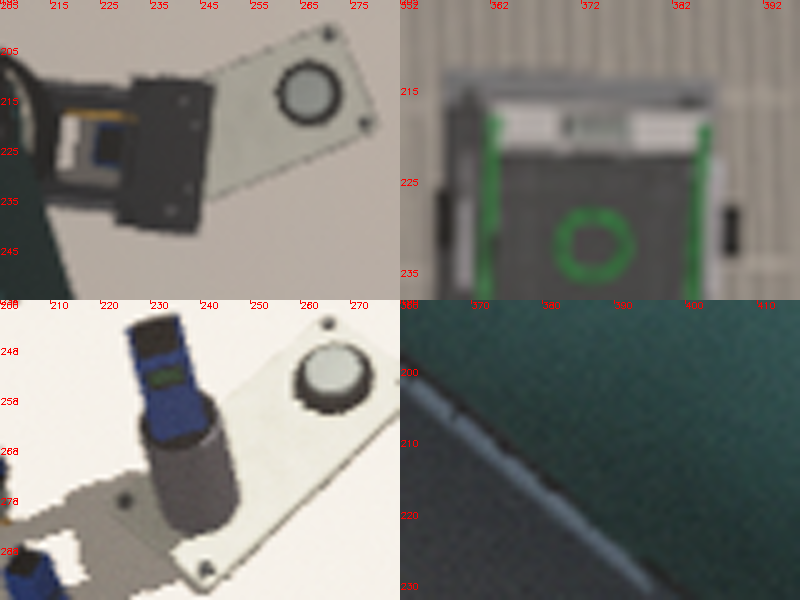

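carry_out(deltas=[{"dx":0,"dy":-0.05,"dz":0.9,"wx":0,"wy":0,"wz":0,"gripper":0},{"dx":0,"dy":0,"dz":0.9,"wx":0,"wy":0,"wz":0,"gripper":0},{"dx":0,"dy":0,"dz":0.9,"wx":0,"wy":0,"wz":0,"gripper":0},{"dx":0,"dy":0,"dz":0.9,"wx":0,"wy":0,"wz":0,"gripper":0},{"dx":0,"dy":0,"dz":0.9,"wx":0,"wy":0,"wz":0,"gripper":0},{"dx":0,"dy":0,"dz":0.9,"wx":0,"wy":0,"wz":0,"gripper":0},{"dx":0,"dy":0,"dz":0,"wx":0,"wy":0,"wz":0,"gripper":0},{"dx":0,"dy":0,"dz":0,"wx":0,"wy":0,"wz":0,"gripper":255},{"dx":0,"dy":0,"dz":0,"wx":0,"wy":0,"wz":0,"gripper":255},{"dx":0,"dy":0,"dz":0,"wx":0,"wy":0,"wz":0,"gripper":255},{"dx":0,"dy":0,"dz":0,"wx":0,"wy":0,"wz":0,"gripper":255},{"dx":0,"dy":0,"dz":0,"wx":0,"wy":0,"wz":0,"gripper":255},{"dx":0,"dy":0,"dz":0,"wx":0,"wy":0,"wz":0,"gripper":255},{"dx":0,"dy":0,"dz":0,"wx":0,"wy":0,"wz":0,"gripper":255}])

```text
time: 5.38
tool_pos: [0.514, 0.2098, 0.1951]
ee_rot: [-3.141, -0.001, -0.122]
wrist_force: [0.3, 0.1, -0.4]
width: 0.0509
finger_force: 0.0
```

carry_out(deltas=[{"dx":0,"dy":0,"dz":0,"wx":0,"wy":0,"wz":0,"gripper":255},{"dx":0,"dy":0,"dz":0,"wx":0,"wy":0,"wz":0,"gripper":255},{"dx":0,"dy":0,"dz":0,"wx":0,"wy":0,"wz":0,"gripper":255},{"dx":0,"dy":0,"dz":0,"wx":0,"wy":0,"wz":0,"gripper":255},{"dx":0,"dy":0,"dz":0,"wx":0,"wy":0,"wz":0,"gripper":255},{"dx":0,"dy":0,"dz":0,"wx":0,"wy":0,"wz":0,"gripper":255},{"dx":0,"dy":0,"dz":0,"wx":0,"wy":0,"wz":0,"gripper":255},{"dx":0,"dy":0,"dz":0,"wx":0,"wy":0,"wz":0,"gripper":255}])

```text
time: 6.05
tool_pos: [0.5138, 0.2099, 0.1946]
ee_rot: [-3.141, 0.0, -0.122]
wrist_force: [-0.2, 0.7, -0.3]
width: 0.0236
finger_force: 29.9
```

carry_out(deltas=[{"dx":0,"dy":0,"dz":-0.9,"wx":0,"wy":0,"wz":0,"gripper":255},{"dx":0,"dy":0,"dz":-0.9,"wx":0,"wy":0,"wz":0,"gripper":255},{"dx":0,"dy":0,"dz":-0.9,"wx":0,"wy":0,"wz":0,"gripper":255},{"dx":0,"dy":0,"dz":-0.9,"wx":0,"wy":0,"wz":0,"gripper":255},{"dx":0,"dy":0,"dz":-0.9,"wx":0,"wy":0,"wz":0,"gripper":255},{"dx":0,"dy":0,"dz":0,"wx":0,"wy":0,"wz":0,"gripper":255},{"dx":0.437,"dy":0.797,"dz":0,"wx":0,"wy":0,"wz":0,"gripper":255},{"dx":0.437,"dy":0.797,"dz":0,"wx":0,"wy":0,"wz":0,"gripper":255},{"dx":0.437,"dy":0.797,"dz":0,"wx":0,"wy":0,"wz":0,"gripper":255},{"dx":0.437,"dy":0.797,"dz":0,"wx":0,"wy":0,"wz":0,"gripper":255},{"dx":0.437,"dy":0.797,"dz":0,"wx":0,"wy":0,"wz":0,"gripper":255},{"dx":0,"dy":0,"dz":0,"wx":0,"wy":0,"wz":0,"gripper":255},{"dx":0,"dy":0,"dz":0.65,"wx":0,"wy":0,"wz":0,"gripper":255},{"dx":0,"dy":0,"dz":0.65,"wx":0,"wy":0,"wz":0,"gripper":255},{"dx":0,"dy":0,"dz":0.65,"wx":0,"wy":0,"wz":0,"gripper":255},{"dx":0,"dy":0,"dz":0.65,"wx":0,"wy":0,"wz":0,"gripper":255},{"dx":0,"dy":0,"dz":0.65,"wx":0,"wy":0,"wz":0,"gripper":255},{"dx":0,"dy":0,"dz":0.65,"wx":0,"wy":0,"wz":0,"gripper":255},{"dx":0,"dy":0,"dz":0,"wx":0,"wy":0,"wz":0,"gripper":255},{"dx":0,"dy":0,"dz":0,"wx":0,"wy":0,"wz":0,"gripper":255}])

```text
time: 7.72
tool_pos: [0.5466, 0.1256, 0.205]
ee_rot: [3.141, 0.003, -0.122]
wrist_force: [0.2, -0.2, -1.4]
width: 0.0243
finger_force: 30.0
```

Run:
```python
from h import *
s=eyes.snapshot("scene")[:,:,::-1]; t=eyes.snapshot("top")[:,:,::-1]
cv2.imwrite("pics/s2r.png",s)
m=np.hstack([tile(t,205,180),tile(s,220,200)])
cv2.imwrite("pics/m4.png",m)
print([ (robot.get_obs()["wrist_force"].round(2),robot.get_obs()["tool_pos"].round(4))])
```

```text
[(array([ 0.12, -0.22, -1.87]), array([0.5477, 0.1256, 0.2071]))]
```

View pics/m4.png

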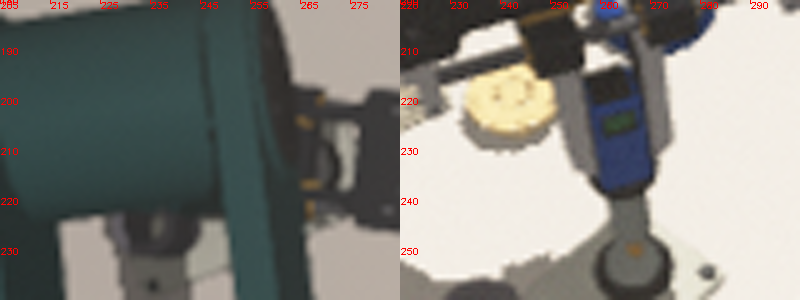

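carry_out(deltas=[{"dx":0,"dy":0,"dz":0.1,"wx":0,"wy":0,"wz":0,"gripper":255},{"dx":0,"dy":0,"dz":0.1,"wx":0,"wy":0,"wz":0,"gripper":255},{"dx":0,"dy":0,"dz":0.1,"wx":0,"wy":0,"wz":0,"gripper":255},{"dx":0,"dy":0,"dz":0.1,"wx":0,"wy":0,"wz":0,"gripper":255},{"dx":0,"dy":0,"dz":0,"wx":0,"wy":0,"wz":0,"gripper":255},{"dx":0,"dy":0,"dz":0,"wx":0,"wy":0,"wz":0,"gripper":255}])

```text
time: 8.32
tool_pos: [0.5479, 0.1254, 0.1992]
ee_rot: [-3.141, -0.001, -0.122]
wrist_force: [0.4, -0.0, 1.3]
width: 0.0237
finger_force: 30.0
```

carry_out(deltas=[{"dx":0,"dy":0,"dz":0,"wx":0,"wy":0,"wz":0,"gripper":255}])

```text
time: 8.4
tool_pos: [0.5479, 0.1254, 0.1992]
ee_rot: [-3.141, -0.001, -0.122]
wrist_force: [-0.0, 0.7, 1.0]
width: 0.0239
finger_force: 30.0
```

carry_out(deltas=[{"dx":0,"dy":0,"dz":0.07,"wx":0,"wy":0,"wz":0,"gripper":255},{"dx":0,"dy":0,"dz":0,"wx":0,"wy":0,"wz":0,"gripper":255},{"dx":0,"dy":0,"dz":0,"wx":0,"wy":0,"wz":0,"gripper":255},{"dx":0,"dy":0,"dz":0,"wx":0,"wy":0,"wz":0,"gripper":255},{"dx":0,"dy":0,"dz":0,"wx":0,"wy":0,"wz":0,"gripper":255},{"dx":0,"dy":0,"dz":0,"wx":0,"wy":0,"wz":0,"gripper":255}])

```text
time: 8.9
tool_pos: [0.5479, 0.1254, 0.1976]
ee_rot: [-3.141, -0.001, -0.122]
wrist_force: [1.6, 1.1, 1.0]
width: 0.024
finger_force: 30.0
```

carry_out(deltas=[{"dx":0,"dy":0,"dz":0,"wx":0,"wy":0,"wz":0,"gripper":255},{"dx":0,"dy":0,"dz":0,"wx":0,"wy":0,"wz":0,"gripper":255},{"dx":0,"dy":0,"dz":0,"wx":0,"wy":0,"wz":0,"gripper":255},{"dx":0,"dy":0,"dz":0,"wx":0,"wy":0,"wz":0,"gripper":255},{"dx":0,"dy":0,"dz":0,"wx":0,"wy":0,"wz":0,"gripper":255},{"dx":0,"dy":0,"dz":0,"wx":0,"wy":0,"wz":0,"gripper":255}])

```text
time: 9.4
tool_pos: [0.5476, 0.1253, 0.1973]
ee_rot: [3.141, -0.0, -0.122]
wrist_force: [2.1, -0.0, 1.3]
width: 0.0235
finger_force: 30.0
```

carry_out(deltas=[{"dx":0,"dy":0,"dz":0,"wx":0,"wy":0,"wz":0,"gripper":255}])

```text
time: 9.48
tool_pos: [0.5476, 0.1253, 0.1972]
ee_rot: [3.141, -0.0, -0.122]
wrist_force: [1.0, -0.3, 0.5]
width: 0.0238
finger_force: 30.0
```

Run:
```python
from h import *
s=cv2.imread("pics/scene0_raw.png"); t=cv2.imread("pics/top0_raw.png"); s2=cv2.imread("pics/s2r.png")
cv2.imwrite("pics/m5.png",np.vstack([np.hstack([tile(t,354,212,40,40,400,400),tile(s,363,191,40,40,400,400)]),np.hstack([tile(s2,340,175,80,40,400,200),tile(s2,0,0,640,400,400,200)])]))
```

```text
(no output)
```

View pics/m5.png

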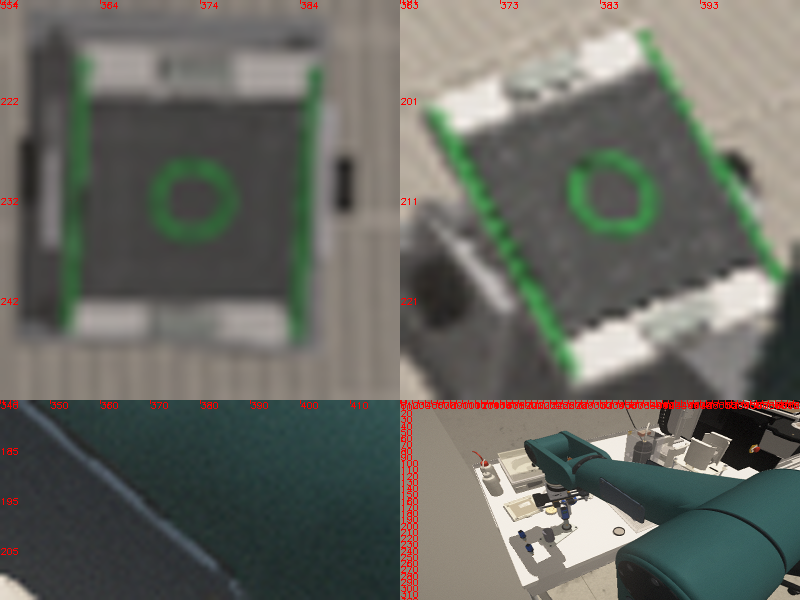

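Run:
```python
from h import *
T=lambda x,y:np.array([x/10-.45+354,y/10-.45+212]); S=lambda x,y:np.array([(x-400)/10-.45+363,y/10-.45+191])
L={'r':(0,0,23),'a':(43,34,20),'b':(43,-34,20),'c':(-43,34,20),'d':(-43,-34,20),'A':(30,30,23),'B':(30,-30,23),'C':(-30,30,23),'D':(-30,-30,23)}
tp=dict(a=T(77,45),b=T(323,52),c=T(60,330),d=T(305,345),r=T(194,200),A=T(90,97),B=T(308,100),C=T(78,298),D=T(298,302))
sc=dict(a=S(428,106),b=S(640,27),c=S(575,382),d=S(795,290),r=S(612,193),A=S(463,137),B=S(655,65),C=S(567,335),D=S(757,262))
from scipy.spatial.transform import Rotation as Ro
def X(q,k): return (Ro.from_euler('ZY',[q[2],-q[3]])).apply(np.array(L[k])/1000)+[q[0],q[1],.048]
def fit(obs,shift):
    ks=[(n,k) for n in obs for k in obs[n]]
    def fun(q):
        r=[]
        for n,k in ks:
            e=proj(n,X(q,k))[0]-obs[n][k]
            if shift: i=4+2*(n=="scene"); e=e+q[i:i+2]
            r+=list(e)
        if shift: r+=list(q[4:]/1.0)
        return np.array(r)
    x0=[.49,-.18,-.07,.22]+[0]*4*shift
    return least_squares(fun,x0,loss='soft_l1')
for nm,ob in (("both",{"top":tp,"scene":sc}),("scene",{"scene":sc}),("sample only",{n:{k:d[k] for k in 'rABCD'} for n,d in(("top",tp),("scene",sc))}),("table only",{n:{k:d[k] for k in 'rabcd'} for n,d in(("top",tp),("scene",sc))})):
    for sh in (0,1):
        r=fit(ob,sh); print(nm,sh,r.x.round(3),"tilt",np.degrees(r.x[3]).round(1),"cost",round(r.cost,2),X(r.x,'r').round(4))
        if nm=="both": print(r.fun[:36].reshape(2,9,2).round(1).tolist())
```

```text
both 0 [ 0.493 -0.181 -0.061  0.31 ] tilt 17.7 cost 4.77 [ 0.4858 -0.181   0.0699]
[[[-0.3, -0.4], [-0.4, -0.2], [-0.1, 0.3], [-0.6, -0.2], [-0.6, -0.4], [-0.3, -0.8], [-0.6, -0.3], [-0.2, -0.4], [-0.9, -0.0]], [[-0.3, -0.4], [0.6, -0.6], [0.6, 0.7], [1.0, 0.9], [0.6, 0.2], [0.1, -0.3], [0.5, -0.3], [0.6, -0.0], [1.4, -0.5]]]
both 1 [ 0.493 -0.182 -0.06   0.314  0.38   0.338 -0.477  0.118] tilt 18.0 cost 2.73 [ 0.4861 -0.1811  0.0699]
[[[0.1, -0.2], [-0.0, 0.0], [0.3, 0.6], [-0.2, -0.0], [-0.2, -0.2], [0.1, -0.5], [-0.2, -0.1], [0.2, -0.2], [-0.5, 0.2]], [[-0.8, -0.4], [0.1, -0.5], [0.1, 0.8], [0.5, 1.0], [0.0, 0.3], [-0.4, -0.2], [-0.0, -0.3], [0.1, 0.0], [0.9, -0.5]]]
scene 0 [ 0.493 -0.18  -0.073  0.276] tilt 15.8 cost 1.8 [ 0.4864 -0.1795  0.0701]
scene 1 [ 0.493 -0.18  -0.072  0.277 -0.     0.     0.002  0.16 ] tilt 15.9 cost 1.79 [ 0.4868 -0.1799  0.0701]
sample only 0 [ 0.494 -0.181 -0.054  0.356] tilt 20.4 cost 2.5 [ 0.4856 -0.1809  0.0696]
sample only 1 [ 0.494 -0.181 -0.053  0.361  0.446  0.304 -0.522  0.059] tilt 20.7 cost 1.04 [ 0.4857 -0.181   0.0695]
table only 0 [ 0.492 -0.182 -0.069  0.268] tilt 15.4 cost 2.28 [ 0.4863 -0.1812  0.0702]
table only 1 [ 0.493 -0.182 -0.067  0.274  0.29   0.31  -0.375  0.013] tilt 15.7 cost 1.51 [ 0.4864 -0.1812  0.0701]
```

Run:
```python
from h import *
from scipy.spatial.transform import Rotation as Ro
from scipy.optimize import minimize
s=cv2.imread("pics/scene0_raw.png").astype(np.float32); t=cv2.imread("pics/top0_raw.png").astype(np.float32)
def samp(img,n,q,tilt,sh,P):
    X=Ro.from_euler('ZY',[q[2],-tilt]).apply(P)+[q[0],q[1],.048]
    uv=(proj(n,X)+sh).astype(np.float32); return cv2.remap(img,uv[:,:1].copy(),uv[:,1:].copy(),cv2.INTER_CUBIC)[:,0]
for xm,ym in ((.046,.037),(.042,.037),(.046,.030)):
    gx,gy=np.meshgrid(np.linspace(-xm,xm,60),np.linspace(-ym,ym,50)); 
    m=~((gx<-.02)&(gy<-.015)).ravel()  # arm-occluded corner
    P=np.c_[gx.ravel(),gy.ravel(),np.full(gx.size,.0215)][m]
    def cost(v,tilt):
        a=samp(t,"top",[.4925,-.1815,-.066],tilt,[.35,.33],P); b=samp(s,"scene",[.4925,-.1815,-.066],tilt,v[:2],P)
        c=0
        for ch in range(3): c+=np.corrcoef(a[:,ch],b[:,ch])[0,1]
        return -c/3
    out=[]
    for d in range(8,23,1):
        r=min((minimize(cost,x0,args=(np.radians(d),),method='Nelder-Mead') for x0 in([-.4,.1],[.5,1],[-1,-1])),key=lambda r:r.fun)
        out.append((d,round(-r.fun,4),r.x.round(2).tolist()))
    print(xm,ym,[(d,c) for d,c,_ in out],max(out,key=lambda o:o[1]))
```

```text
0.046 0.037 [(8, np.float64(0.8221)), (9, np.float64(0.8378)), (10, np.float64(0.8526)), (11, np.float64(0.8671)), (12, np.float64(0.8815)), (13, np.float64(0.8937)), (14, np.float64(0.903)), (15, np.float64(0.9083)), (16, np.float64(0.9101)), (17, np.float64(0.9084)), (18, np.float64(0.9035)), (19, np.float64(0.8952)), (20, np.float64(0.8835)), (21, np.float64(0.8685)), (22, np.float64(0.85))] (16, np.float64(0.9101), [-0.59, -0.2])
0.042 0.037 [(8, np.float64(0.8285)), (9, np.float64(0.8471)), (10, np.float64(0.8646)), (11, np.float64(0.8813)), (12, np.float64(0.8963)), (13, np.float64(0.9087)), (14, np.float64(0.9187)), (15, np.float64(0.9259)), (16, np.float64(0.9312)), (17, np.float64(0.9338)), (18, np.float64(0.9341)), (19, np.float64(0.9311)), (20, np.float64(0.9242)), (21, np.float64(0.9138)), (22, np.float64(0.8994))] (18, np.float64(0.9341), [-0.63, -0.04])
0.046 0.03 [(8, np.float64(0.8543)), (9, np.float64(0.8722)), (10, np.float64(0.8888)), (11, np.float64(0.9044)), (12, np.float64(0.9188)), (13, np.float64(0.9308)), (14, np.float64(0.9392)), (15, np.float64(0.9436)), (16, np.float64(0.9445)), (17, np.float64(0.9418)), (18, np.float64(0.9358)), (19, np.float64(0.9263)), (20, np.float64(0.9131)), (21, np.float64(0.8966)), (22, np.float64(0.8769))] (16, np.float64(0.9445), [-0.51, -0.21])
```

carry_out(deltas=[{"dx":0,"dy":0,"dz":-0.4,"wx":0,"wy":0,"wz":0,"gripper":255},{"dx":0,"dy":0,"dz":-0.9,"wx":0,"wy":0,"wz":0,"gripper":255},{"dx":0,"dy":0,"dz":-0.9,"wx":0,"wy":0,"wz":0,"gripper":255},{"dx":0,"dy":0,"dz":-0.9,"wx":0,"wy":0,"wz":0,"gripper":255},{"dx":0,"dy":0,"dz":-0.9,"wx":0,"wy":0,"wz":0,"gripper":255},{"dx":0,"dy":0,"dz":-0.9,"wx":0,"wy":0,"wz":0,"gripper":255},{"dx":0,"dy":0,"dz":0,"wx":0,"wy":0,"wz":0,"gripper":255}])

```text
time: 10.07
tool_pos: [0.548, 0.1253, 0.2991]
ee_rot: [-3.141, -0.005, -0.122]
wrist_force: [0.6, 0.1, -0.4]
width: 0.0237
finger_force: 30.0
```

carry_out(deltas=[{"dx":0,"dy":0,"dz":0,"wx":0,"wy":0,"wz":-0.475,"gripper":255},{"dx":-0.293,"dy":0.911,"dz":0,"wx":0,"wy":0,"wz":0,"gripper":255},{"dx":-0.293,"dy":0.911,"dz":0,"wx":0,"wy":0,"wz":0,"gripper":255},{"dx":-0.293,"dy":0.911,"dz":0,"wx":0,"wy":0,"wz":0,"gripper":255},{"dx":-0.293,"dy":0.911,"dz":0,"wx":0,"wy":0,"wz":0,"gripper":255},{"dx":-0.293,"dy":0.911,"dz":0,"wx":0,"wy":0,"wz":0,"gripper":255},{"dx":-0.293,"dy":0.911,"dz":0,"wx":0,"wy":0,"wz":0,"gripper":255},{"dx":-0.293,"dy":0.911,"dz":0,"wx":0,"wy":0,"wz":0,"gripper":255},{"dx":-0.293,"dy":0.911,"dz":0,"wx":0,"wy":0,"wz":0,"gripper":255},{"dx":-0.293,"dy":0.911,"dz":0,"wx":0,"wy":0,"wz":0,"gripper":255},{"dx":-0.293,"dy":0.911,"dz":0,"wx":0,"wy":0,"wz":0,"gripper":255},{"dx":-0.293,"dy":0.911,"dz":0,"wx":0,"wy":0,"wz":0,"gripper":255},{"dx":-0.293,"dy":0.911,"dz":0,"wx":0,"wy":0,"wz":0,"gripper":255},{"dx":-0.293,"dy":0.911,"dz":0,"wx":0,"wy":0,"wz":0,"gripper":255},{"dx":-0.293,"dy":0.911,"dz":0,"wx":0,"wy":0,"wz":0,"gripper":255},{"dx":-0.293,"dy":0.911,"dz":0,"wx":0,"wy":0,"wz":0,"gripper":255},{"dx":-0.293,"dy":0.911,"dz":0,"wx":0,"wy":0,"wz":0,"gripper":255},{"dx":-0.293,"dy":0.911,"dz":0,"wx":0,"wy":0,"wz":0,"gripper":255}])

```text
time: 11.57
tool_pos: [0.4267, -0.1776, 0.2934]
ee_rot: [-3.14, 0.004, -0.065]
wrist_force: [0.3, -0.7, -2.0]
width: 0.0241
finger_force: 30.0
```

carry_out(deltas=[{"dx":0,"dy":0,"dz":0,"wx":0,"wy":0.79,"wz":0,"gripper":255},{"dx":0,"dy":0,"dz":0,"wx":0,"wy":0.79,"wz":0,"gripper":255},{"dx":0,"dy":0,"dz":0,"wx":0,"wy":0.79,"wz":0,"gripper":255},{"dx":0,"dy":0,"dz":0,"wx":0,"wy":0,"wz":0,"gripper":255},{"dx":0,"dy":0,"dz":0,"wx":0,"wy":0,"wz":0,"gripper":255},{"dx":0,"dy":0,"dz":0,"wx":0,"wy":0,"wz":0,"gripper":255}])

```text
time: 12.07
tool_pos: [0.4277, -0.1771, 0.2945]
ee_rot: [-3.141, -0.281, -0.065]
wrist_force: [0.8, 0.9, -0.8]
width: 0.0239
finger_force: 30.0
```

```bash
cat > d.py <<'E'
from h import *
from scipy.spatial.transform import Rotation as Ro
o=robot.get_obs(); R=Ro.from_euler('xyz',o["ee_rot"]).as_matrix(); p=o["tool_pos"]
print(o["time"],p.round(4),o["ee_rot"].round(3),o["wrist_force"].round(2), "axial push",(-R[:,2]@o["wrist_force"]).round(2))
n=Ro.from_euler('ZY',[-.065,-.285]).apply([0,0,1]); spot=np.array([.486,-.181,.070])
print("angle deg",np.degrees(np.arccos(-R[:,2]@n)).round(2),"tip(out)",(p+.1806*R[:,2]).round(4),"tool-frame to half",(R.T@(spot+.1746*n-p)).round(4))
E
python3 d.py
```

```text
12.0667 [ 0.4277 -0.1771  0.2945] [-3.141 -0.281 -0.065] [ 0.76  0.94 -0.79] axial push -0.95
angle deg 0.23 tip(out) [ 0.4777 -0.1803  0.121 ] tool-frame to half [-0.0068  0.0001  0.0573]
```

carry_out(deltas=[{"dx":-0.113,"dy":0,"dz":0.72,"wx":0,"wy":0,"wz":0,"gripper":255},{"dx":-0.113,"dy":0,"dz":0.72,"wx":0,"wy":0,"wz":0,"gripper":255},{"dx":-0.113,"dy":0,"dz":0.72,"wx":0,"wy":0,"wz":0,"gripper":255},{"dx":0,"dy":0,"dz":0,"wx":0,"wy":0,"wz":0,"gripper":255},{"dx":0,"dy":0,"dz":0,"wx":0,"wy":0,"wz":0,"gripper":255},{"dx":0,"dy":0,"dz":0,"wx":0,"wy":0,"wz":0,"gripper":255}])

```text
time: 12.57
tool_pos: [0.4343, -0.1777, 0.2526]
ee_rot: [3.141, -0.284, -0.064]
wrist_force: [-0.8, 0.6, -1.2]
width: 0.0238
finger_force: 30.0
```

```bash
python3 d.py
python3 - <<'E'
from h import *
s=eyes.snapshot("scene")[:,:,::-1]; t=eyes.snapshot("top")[:,:,::-1]
cv2.imwrite("pics/m6.png",np.vstack([np.hstack([tile(t,335,200),tile(s,345,175)]),np.hstack([tile(t,0,0,640,400,400,250),tile(s,0,0,640,400,400,250)])]))
E
```

```text
12.5667 [ 0.4343 -0.1777  0.2526] [ 3.141 -0.284 -0.064] [-0.79  0.6  -1.16] axial push -0.88
angle deg 0.03 tip(out) [ 0.4849 -0.181   0.0793] tool-frame to half [-0.0016 -0.0001  0.0152]
```

View pics/m6.png

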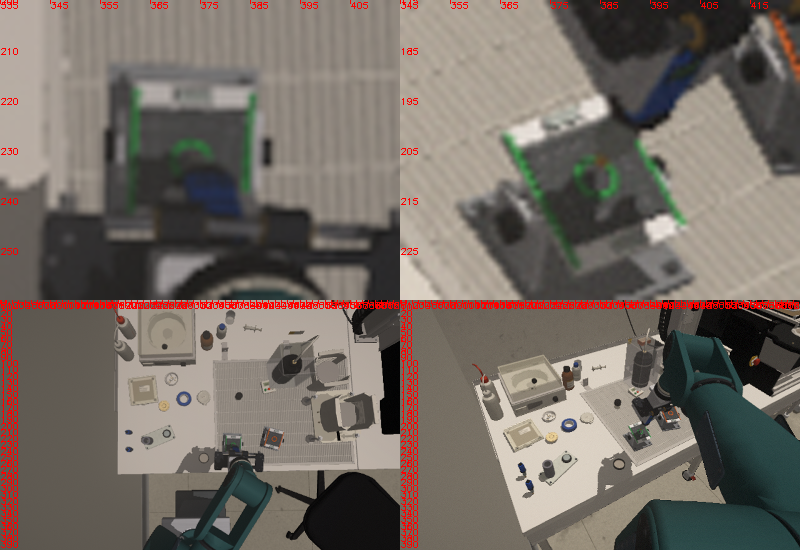

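Run:
```python
from h import *
a=proj("scene",[.4849,-.181,.0793])[0];b=proj("scene",[.486,-.181,.070])[0]; print(a,b,a-b,"observed diff",np.array([384.6-383.8,206.6-210.0]))
for d in ([.001,0,0],[0,.001,0],[0,0,.001]): print(proj("scene",np.array([.486,-.181,.07])+d)[0]-b)
```

```text
[385.01974134 207.90856522] [384.26816151 210.0253246 ] [ 0.75157984 -2.11675938] observed diff [ 0.8 -3.4]
[-0.22960852 -0.2551789 ]
[-0.31487842  0.14116541]
[ 0.05305962 -0.25624663]
```

carry_out(deltas=[{"dx":0,"dy":0,"dz":0.15,"wx":0,"wy":0,"wz":0,"gripper":255},{"dx":0,"dy":0,"dz":0.15,"wx":0,"wy":0,"wz":0,"gripper":255},{"dx":0,"dy":0,"dz":0,"wx":0,"wy":0,"wz":0,"gripper":255},{"dx":0,"dy":0,"dz":0,"wx":0,"wy":0,"wz":0,"gripper":255}])

```text
time: 13.0
tool_pos: [0.4352, -0.1777, 0.2459]
ee_rot: [-3.141, -0.284, -0.065]
wrist_force: [0.0, -0.0, -1.4]
width: 0.0237
finger_force: 30.0
```

```bash
python3 d.py
```

```text
13.0 [ 0.4352 -0.1777  0.2459] [-3.141 -0.284 -0.065] [ 0.04 -0.03 -1.36] axial push -1.32
angle deg 0.06 tip(out) [ 0.4857 -0.181   0.0726] tool-frame to half [-0.0006 -0.      0.0085]
```

carry_out(deltas=[{"dx":0,"dy":0,"dz":0.1,"wx":0,"wy":0,"wz":0,"gripper":255},{"dx":0,"dy":0,"dz":0.1,"wx":0,"wy":0,"wz":0,"gripper":255},{"dx":0,"dy":0,"dz":0.1,"wx":0,"wy":0,"wz":0,"gripper":255},{"dx":0,"dy":0,"dz":0,"wx":0,"wy":0,"wz":0,"gripper":255},{"dx":0,"dy":0,"dz":0,"wx":0,"wy":0,"wz":0,"gripper":255}])

```text
time: 13.42
tool_pos: [0.4371, -0.178, 0.2407]
ee_rot: [3.141, -0.285, -0.065]
wrist_force: [-0.3, -0.3, -0.3]
width: 0.0241
finger_force: 30.0
```

```bash
python3 d.py
```

```text
13.4167 [ 0.4371 -0.178   0.2407] [ 3.141 -0.285 -0.065] [-0.27 -0.3  -0.32] axial push -0.24
angle deg 0.03 tip(out) [ 0.4878 -0.1814  0.0674] tool-frame to half [-0.001  -0.0002  0.003 ]
```

carry_out(deltas=[{"dx":0,"dy":0,"dz":0,"wx":0,"wy":0,"wz":0,"gripper":255}])

```text
time: 13.5
tool_pos: [0.4371, -0.178, 0.2408]
ee_rot: [3.141, -0.285, -0.065]
wrist_force: [-0.8, 0.4, 0.1]
width: 0.0236
finger_force: 30.0
```

```bash
python3 d.py
```

```text
13.5 [ 0.4371 -0.178   0.2408] [ 3.141 -0.285 -0.065] [-0.78  0.44  0.13] axial push 0.35
angle deg 0.02 tip(out) [ 0.4878 -0.1813  0.0674] tool-frame to half [-0.001  -0.0002  0.003 ]
```

carry_out(deltas=[{"dx":0,"dy":0,"dz":0.1,"wx":0,"wy":0,"wz":0,"gripper":255},{"dx":0,"dy":0,"dz":0.05,"wx":0,"wy":0,"wz":0,"gripper":255},{"dx":0,"dy":0,"dz":0,"wx":0,"wy":0,"wz":0,"gripper":255},{"dx":0,"dy":0,"dz":0,"wx":0,"wy":0,"wz":0,"gripper":255}])

```text
time: 13.83
tool_pos: [0.438, -0.178, 0.2377]
ee_rot: [3.141, -0.285, -0.065]
wrist_force: [-0.8, -1.0, 0.9]
width: 0.024
finger_force: 30.0
```

```bash
python3 - <<'E'
from h import *
from scipy.spatial.transform import Rotation as Ro
a=[];p=[]
for i in range(12):
    s=eyes.snapshot("scene"); o=robot.get_obs(); R=Ro.from_euler('xyz',o["ee_rot"]).as_matrix(); a.append(-R[:,2]@o["wrist_force"]);p.append(o["tool_pos"])
print(np.round(a,2),np.mean(a),np.mean(p,0))
t=eyes.snapshot("top")[:,:,::-1]; s=s[:,:,::-1]
cv2.imwrite("pics/m7.png",np.hstack([tile(s,365,185,40,40,400,400),tile(t,352,212,40,40,400,400)]))
E
python3 d.py
```

```text
[1.07 0.28 2.24 0.94 0.46 2.34 0.98 2.41 1.84 1.83 1.1  1.  ] 1.375725430227699 [ 0.43795843 -0.17801493  0.23771901]
14.4833 [ 0.438  -0.178   0.2376] [ 3.141 -0.285 -0.065] [ 0.1  -0.38  1.94] axial push 1.83
angle deg 0.02 tip(out) [ 0.4886 -0.1814  0.0643] tool-frame to half [-0.0009 -0.0001 -0.0002]
```

View pics/m7.png

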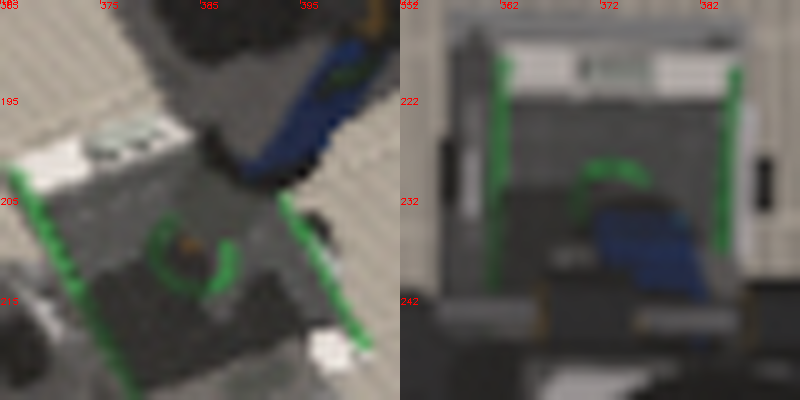

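```bash
python3 -c "
from bench import robot; print(robot.close_job())"
```

```text
the job is handed in; nothing more can be done
None
```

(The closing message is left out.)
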